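Refit the lift-off door of a balance's draught shield

ROBOT

A 7-joint arm with a two-finger parallel gripper is mounted at the origin on the work surface. World frame = base frame: x ahead of the robot, y to its left, z up, the work surface at z = 0. Lengths are in m, angles in rad, forces in N, time in s.
With the tool pointing down it reaches from about 0.35 to 0.9 m from the base axis. Payload 8.1 kg.
Tool frame: the origin (TCP) lies midway between the tips of the shut fingers; the grasp point (between the pads) lies 19 mm behind it; z points along the fingers, x is the direction in which the jaws open and shut, and the axes are right-handed (so a half turn about z gives the same grasp; the last joint's range is limited). The gripper opens to 92 mm and grips with 3 to 60 N. Pads are 19 mm wide; open, the fingers measure 130 mm over their backs; the gripper's body (75 mm by 190 mm) begins 47 mm behind the grasp point.
Start: joints at [1.106, 0.434, 0.025, 1.573, -0.012, 1.134, -0.075], TCP at [0.221, -0.585, 0.227] pointing down, gripper open.
Joint ranges: [-2.62, 2.62], [-0.44, 2.09], [-1.27, 1.32], [0.08, 2.57], [-1.32, 4.46], [0.12, 2], [-2.74, 2.74]. Speed limits (rad/s): [2.22, 2.22, 3.01, 3.01, 3.14, 3.14, 3.14].

INTERFACE

Orientations are given as a rotation vector (axis times angle).
In Python, from cell import arm gives the robot as it stands. The module is installed in compiled form; this text tells all that it offers.
- The arm moves only by the tool play_rows, never from a script. Its argument "motion" is a list of rows, each a list of 7 numbers: the gripper's target within -1 to 1 (fully open at 1, half-way at 0, shut at -1), then the shift along the tool's x, y, z in mm, then the turn, a rotation vector about the tool's x, y, z in rad. In form: [[claw, tx, ty, tz, ax, ay, az], ...]. A call has 1 to 10 rows; each row is the pose to reach, as a shift and turn from the pose measured when the call began, along the tool's axes at that moment; what a row does not reach only later rows make up. A row lasts 1/10 s, in which the tool goes at most 50 mm and 8.59 degrees, less where a joint would pass 70% of its speed; a pose out of reach is approached as far as the arm can. A call with a gripper value outside its range is refused whole. The fingers move at their own pace and stop on an object; "force" is the grip in N (left out, the last holds). Time passes only in rows, so rows that repeat a pose let the fingers close. It gives the time, the measured TCP pose, the force and the opening at its end, in the units of the state.
- arm.observe(): the state, without advancing time (a new reading comes with each control period).
- arm.get_image(name): name is "scene" or "top" or "wrist"; returns a dict with "img" (400x640x3 uint8, blue, green, red), "depth" (400x640 float32, m along the optical axis (not along the pixel's ray), 0 where there is no reading), "K" (3x3 intrinsics, pixels), "rvec" (rotation vector, rad) and "tvec" (3), from world to camera coordinates, as OpenCV has them. Camera axes: x right, y down, z forward; pixel columns grow to the right and rows downward; lengths in m; the calibration is good to about 2 mm. A picture is of the moment at which its call begins.
- arm.sign_off(): hands the job in, once; it reports no verdict.
Trained networks look in a picture, given as the dict that the camera call returned (one of the last four; its "shot" number tells which), for a name from the list of things; names that differ only in an ending like _2 or _b are one class to them, and where a whole thing is asked for, a point or a joint stands for the part that bears it (a point fixed in the world has none). Each returns a list of dicts, best first, with "score" (0 to 1); they miss things now and then, are a little off and sometimes report something else, mostly with a low value. They report only what shows in the picture. A call takes as long as a camera call. They do not tell look-alikes from the thing itself.
- arm.look_for(picture, query): "box" ([left, top, width, height] as shares, 0 to 1, of the picture: columns of its width, rows of its height, round what is visible of it).
The state is a dict: "clock": time; "joints": joint angles; "dq": joint speeds; "joint_efforts": joint torques, N m; "position": TCP position; "ee_rot": TCP orientation; "force": force on the tool from outside, world axes, zero at the start; "ft_torque": the same for the moment, N m; "width": opening from 0.0 (shut) to 1.0 (fully open).
Only numpy, scipy, OpenCV 4.12 (cv2) and the standard library are available. Lean on these libraries where they do the work, as an engineer would, in place of code of your own. Each camera call takes 0.05 s, during which the arm holds its last target. There are 200 camera calls.

TASK

The lift-off door of the balance's draught shield has been taken off and stands upright in its bench stand. Lift it out and lower it in the grip, without dropping it, so that both hinge knuckles go fully down over the two pins of the shield, with the door standing clearly ajar on the outside; let it go there, then push it fully shut and slide the bolt fully home across it. Do not disturb the other things on the bench.

Things in the scene. Friction and masses are not known exactly. Their poses are not given: they have to be found in the camera images.
- balance: White laboratory balance, fixed. Origin on the bench under its pan; x points from its low console (x -225 mm) to its back. Base 70 mm high, x -125 to 130, y -115 to 115 mm; glazed shield on it x -90 to 90, y -85 to 85 mm, roof top at 227 mm. Its side at y = -85 mm is the open doorway. The hinge axis stands at x 107, y -91.5 mm. The shut door has its axes parallel to the balance's.
- pin_low (a point): Lower hinge pin: centre of its shoulder (22 mm disc), on which the lower knuckle rests, 84 mm above the bench, at balance x 107, y -91.5 mm. The upright steel pin, 8 mm in diameter, stands 18 mm above the shoulder, its last 6 mm tapering to 3 mm.
- pin_up (a point): Upper hinge pin: centre of its shoulder, 190 mm above the bench, straight above the lower pin and alike. Below the shoulder a 12 mm thick bracket runs to the shield's back corner post: bring the door in sideways from outside the doorway about 25 mm above its hung height, the lower knuckle passing between bracket and lower pin; both knuckles then meet their pins together.
- door: Loose upright door, 0.24 to 0.39 kg: white frame 10 mm thick, clear pane. Origin on the knuckles' axis at its lower edge; z up; the panel runs along -x, x -14 to -189 mm (free edge), y -5 to 5, 145 mm high. Hung, the origin is 78 mm above the bench; it opens by turning counterclockwise from above (free edge to the balance's -y), slight friction, stays as left. Shut, its y = -5 face is outside.
- tab (a point): Centre of the door's grip tab, 155 mm above its lower edge at door x -101.5 mm, over its centre of mass. The tab, 40 long (x), 10 thick (y) and 20 mm high, stands on the middle of the upper edge. The hung door's free edge sags up to 5 mm.
- knuckle_low (a point): Centre of the lower end of the lower knuckle, 6 mm above the door's lower edge on the door's z axis. Knuckles: steel tubes on the hinge edge, 22 mm outside and 10.4 mm inside diameter, 20 mm high, open at both ends.
- knuckle_up (a point): Centre of the lower end of the upper knuckle: 112 mm above the door's lower edge, on the door's z axis.
- stand: Grey stand fixed to the bench, 150 x 80 mm, origin in the middle of its underside. The door stands in a slot along its x axis, 13 mm wide and 30 mm deep, whose floor is 10 mm above the bench; the slot's cheeks are 130 mm long. The door's tab is over the stand's middle.
- slide_bolt (a joint): Steel slide bolt on the shield's post at the free-edge end of the doorway: 0 to 0.004 drawn back (clear of the door), 0.030 m fully home, overlapping the shut door's outer face by about 18 mm. It slides along the balance's +x with about 1.2 N of friction and stays where it is left.
- bolt_knob (a point): Top of the bolt's knob, an upright steel pin 12 mm in diameter standing 46 mm above the bolt; its top is 250 mm above the bench, 23 mm above the shield's roof. Push it along the balance's +x. The bolt and its keep lie within balance x -152 to -90, y -123 to -96 mm, 183 to 207 mm above the bench.
- weight_big: Bystander: steel calibration weight, 38 mm diameter, 52 mm high, origin under its centre.
- weight_small: Bystander: steel calibration weight, 28 mm diameter, 38 mm high, origin under its centre.
- dish: Bystander: glass dish, 84 mm across, 18 mm high, origin under its centre.
- beaker: Bystander: glass beaker, 68 mm across, 85 mm high, origin under its centre.
- jar: Bystander: amber jar, 56 mm diameter, 75 mm high, origin under its centre.
- reagent: Bystander: white bottle, 68 mm diameter, 130 mm high, origin under its centre.
- weight_case: Bystander: wooden case of weights, 120 x 75 x 45 mm, origin under its centre.
There are look-alikes about, which are no part of the job. Leave any brown or green look-alike of the door alone.

How it is judged:
By the outcome, as a careful person would: the job done as asked, in the order asked, and still so for the second after the job is handed in, with the robot touching nothing.
It also fails if it takes over 58 s, if anything falls off the work surface, if the arm or the gripper's body presses on something with over 40 N, if the wrist force passes 120 N, or if a joint passes its speed limit or range.

## Working session

There is one attempt and no reset: what is moved stays moved. The work goes in short steps, Python scripts to look and compute and a tool call to move; the robot and the scene stay as the last step left them, time stands still between calls to the robot, and variables do not carry over. Pictures are saved under pics/ and viewed, on a budget of 10 in all, crops included, one or two more only if the job needs it, and the job is handed in when it is done.

Besides the shell and the picture viewer there is one more tool, called after "Call:" as name(argument=value, ...), one argument or row to a line, values as JSON. play_rows: Moves the arm, as the interface text tells. Its arguments: {"type":"object","properties":{"motion":{"type":"array"},"force":{"type":"number"}},"required":["motion"]}

```bash
mkdir -p pics
cat > h.py <<'E'
import numpy as np, cv2
from cell import arm
from scipy.spatial.transform import Rotation as R
def cam(d):
    Rm=cv2.Rodrigues(np.array(d['rvec'],float))[0]; return Rm,np.array(d['tvec'],float).ravel(),np.array(d['K'])
def cloud(d):
    Rm,t,K=cam(d); z=d['depth']; v,u=np.indices(z.shape)
    P=np.stack([(u-K[0,2])/K[0,0]*z,(v-K[1,2])/K[1,1]*z,z],-1)
    return (P-t)@Rm
def proj(d,p):
    Rm,t,K=cam(d); c=np.atleast_2d(p)@Rm.T+t; c=c@K.T; return c[:,:2]/c[:,2:]
def raypt(d,u,v,zw):
    Rm,t,K=cam(d); r=Rm.T@np.linalg.inv(K)@np.array([u,v,1.]); o=-Rm.T@t; return o+r*(zw-o[2])/r[2]
E
python3 - <<'E'
from h import *
o=arm.observe(); print({k:np.round(v,3) for k,v in o.items()})
ims=[]
for n in ['scene','top']:
    d=arm.get_image(n); ims.append(d['img'].copy())
    np.savez(f'{n}.npz',**{k:d[k] for k in ['img','depth','K','rvec','tvec']})
    Rm,t,K=cam(d); print(n,'campos',np.round(-Rm.T@t,3),'axis',Rm[2].round(2),K[0,0])
    for q in ['door','balance','stand','tab','bolt_knob','knuckle_up','pin_up','pin_low','weight_big','beaker','dish','jar','reagent','weight_case','weight_small']:
        for r in arm.look_for(d,q)[:3]:
            b=np.array(r['box'])*[640,400,640,400]; print(n,q,round(r['score'],2),b.round(0))
    cv2.imwrite(f'pics/{n}0.png',d['img'])
E
```

```text
{'clock': np.float64(0.0), 'joints': array([ 1.106,  0.435,  0.025,  1.574, -0.012,  1.134, -0.075]), 'dq': array([-0.   , -0.   , -0.   , -0.001,  0.001,  0.001,  0.001]), 'joint_efforts': array([ 0.0000e+00, -6.6784e+01,  9.8500e-01, -3.1445e+01, -6.0000e-02,
        4.3000e-02,  0.0000e+00]), 'position': array([ 0.221, -0.584,  0.226]), 'ee_rot': array([-2.584e+00,  1.785e+00,  2.000e-03]), 'force': array([0.328, 0.956, 0.084]), 'ft_torque': array([0.04 , 0.002, 0.048]), 'width': np.float64(0.999)}
scene campos [ 1.556 -0.418  1.12 ] axis [-0.72  0.16 -0.67] 435.62141862224047
scene door 0.65 [260. 203.  57.  50.]
scene door 0.63 [258. 232.  47.  25.]
scene door 0.61 [168. 177.  32.  53.]
scene balance 0.82 [383. 158.  93. 110.]
scene stand 0.59 [259. 231.  45.  27.]
scene tab 0.98 [262. 202.  52.  48.]
scene tab 0.92 [167. 173.  33.  59.]
scene tab 0.79 [250. 157.  29.  57.]
scene bolt_knob 0.55 [391. 157.   7.  19.]
scene knuckle_up 0.9 [168. 176.  34.  56.]
scene knuckle_up 0.74 [253. 155.  30.  58.]
scene knuckle_up 0.67 [257. 203.  59.  46.]
scene pin_up 0.6 [387. 159.  89. 1
[... 1127 characters left out ...]
76 [313. 189.  46.  25.]
top knuckle_up 0.59 [411. 229.  33.  48.]
top knuckle_up 0.53 [333. 240.  28.  45.]
top pin_up 0.57 [172. 155.  74.  97.]
top pin_low 0.95 [177. 155.  70.  96.]
top pin_low 0.63 [228. 212.   5.  19.]
top pin_low 0.25 [354. 164.  19.  24.]
top weight_big 0.52 [265. 211.  10.  12.]
top beaker 0.64 [289. 153.  16.  19.]
top beaker 0.47 [325. 155.  13.  11.]
top dish 0.71 [258. 186.  24.  18.]
top jar 0.58 [357. 166.  17.  23.]
top jar 0.46 [325. 156.  14.  14.]
top reagent 0.57 [353. 162.  20.  26.]
top weight_case 0.58 [374. 192.  18.  31.]
top weight_case 0.28 [325. 155.  16.  14.]
top weight_small 0.56 [269. 235.   7.   7.]
top weight_small 0.52 [312. 185.  49.  32.]
```

View pics/scene0.png

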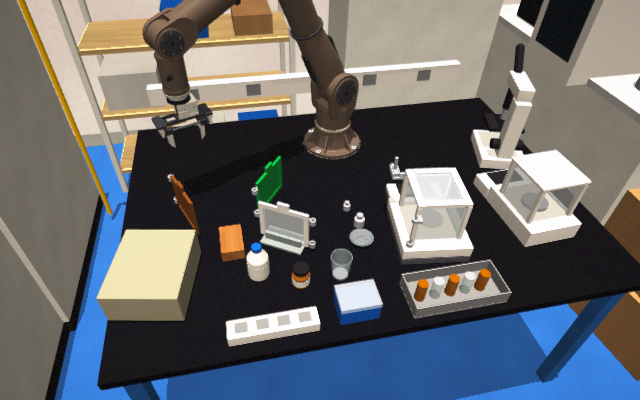

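View pics/top0.png

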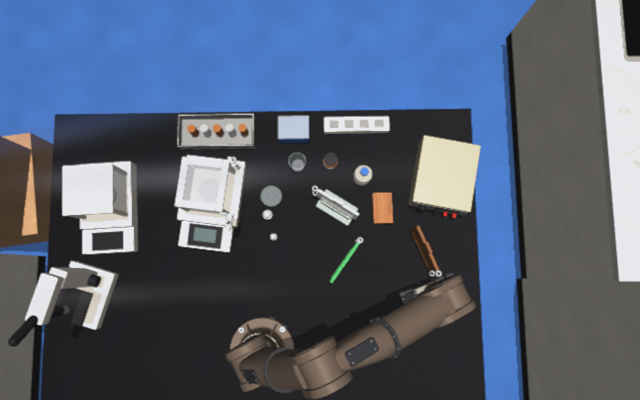

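White door at scene (285,225) / top (337,205). The look-alikes are the brown door at scene (185,205) / top (425,250) and the green one at scene (268,180) / top (345,260). The target balance is at scene (430,215) / top (208,200); it has the pins and the bolt. The balance at scene (540,195) / top (100,200) is a look-alike. Next I take coarse poses from depth.

Run:
```python
from h import *
t=dict(np.load('top.npz')); s=dict(np.load('scene.npz'))
for n,d,win in [('top',t,(300,365,180,230)),('scene',s,(245,325,190,260))]:
    P=cloud(d); u0,u1,v0,v1=win; Q=P[v0:v1,u0:u1].reshape(-1,3)
    for lo,hi in [(0.145,0.16),(0.16,0.2)]:
        q=Q[(Q[:,2]>lo)&(Q[:,2]<hi)]
        if len(q)>2:
            r=cv2.minAreaRect(q[:,:2].astype(np.float32)*1000); print(n,'door z',lo,len(q),'mean',q.mean(0).round(4),r)
for n,d,win in [('top',t,(165,255,145,260)),('scene',s,(375,480,145,265))]:
    P=cloud(d); u0,u1,v0,v1=win; Q=P[v0:v1,u0:u1].reshape(-1,3)
    for lo,hi in [(0.215,0.235),(0.06,0.08),(0.24,0.26),(0.185,0.213)]:
        q=Q[(Q[:,2]>lo)&(Q[:,2]<hi)]
        if len(q)>2:
            r=cv2.minAreaRect(q[:,:2].astype(np.float32)*1000); print(n,'bal z',lo,len(q),'mean',q.mean(0).round(4),r)
vis=[cv2.resize(t['img'][145:260,165:365],None,fx=4,fy=4,interpolation=cv2.INTER_CUBIC)]
cv2.imwrite('pics/c1.png',vis[0])
```

```text
top door z 0.145 111 mean [ 0.5534 -0.2901  0.1531] ((553.1773681640625, -287.42681884765625), (196.89932250976562, 17.583147048950195), 56.088382720947266)
top door z 0.16 49 mean [ 0.5486 -0.2972  0.1705] ((549.7614135742188, -295.9024658203125), (169.13705444335938, 10.741107940673828), 59.55540466308594)
scene door z 0.145 212 mean [ 0.554  -0.2913  0.153 ] ((557.10986328125, -284.1431579589844), (199.1057586669922, 18.280338287353516), 56.57915496826172)
scene door z 0.16 83 mean [ 0.5546 -0.2909  0.1698] ((567.4140625, -268.63970947265625), (101.64202880859375, 16.0705509185791), 56.82196807861328)
top bal z 0.215 2294 mean [0.6106 0.1889 0.225 ] ((591.4861450195312, 177.40768432617188), (203.0489044189453, 219.52020263671875), 82.04798889160156)
top bal z 0.06 1674 mean [0.5521 0.1667 0.0686] ((600.662841796875, 188.86782836914062), (232.84136962890625, 420.3101501464844), 82.03047943115234)
top bal z 0.24 14 mean [0.4954 0.1107 0.2472] ((527.4373168945312, 149.96371459960938), (130.0742950439453, 95.61421203613281), 10.98796272277832)
top bal z 0.185 206 mean [0.5469 0.1077 0.2006] ((584.5204467773438, 178.86016845703125), (200.6631622314453, 269.4095458984375), 88.09867858886719)
scene bal z 0.215 2180 mean [0.6192 0.1905 0.2257] ((594.6563110351562, 182.016357421875), (199.08932495117188, 222.09849548339844), 82.794677734375)
scene bal z 0.06 1735 mean [0.657  0.1539 0.0706] ((577.7536010742188, 198.43923950195312), (231.35638427734375, 341.2051086425781), 82.44963073730469)
scene bal z 0.24 17 mean [0.4777 0.1017 0.2473] ((475.21295166015625, 103.21856689453125), (13.190533638000488, 13.932540893554688), 17.280731201171875)
scene bal z 0.185 566 mean [0.6389 0.1479 0.1982] ((621.6289672851562, 117.43952941894531), (311.856689453125, 164.0043487548828), 31.69769287109375)
```

View pics/c1.png

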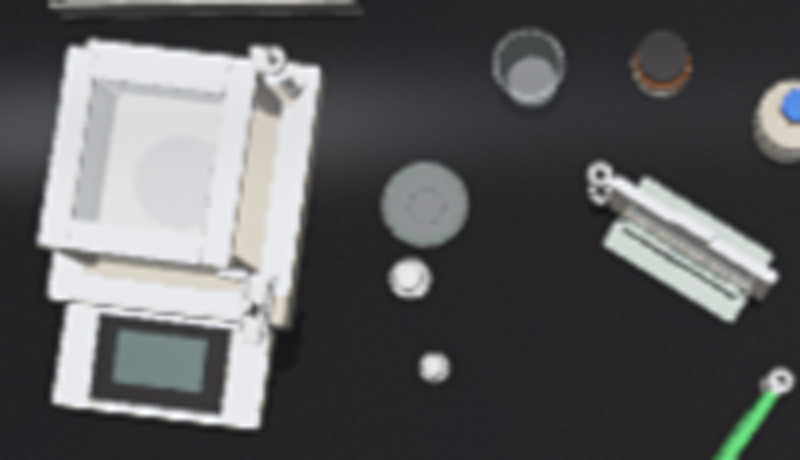

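The crop confirms the choice. The white door stands in the grey slotted stand, knuckles at crop (600,175) and free edge at (770,275). The balance has its hinge at crop (270,60) and its bolt at (255,300). I go above the door and look with the wrist camera.

```bash
cat >> h.py <<'E'
def plan(p,yaw,down=True):
    """shift (mm) and turn (rad) in present tool axes to reach TCP p, tool straight down, tool-x yaw (deg)"""
    o=arm.observe(); T=R.from_rotvec(o['ee_rot']); a=np.radians(yaw)
    x=np.array([np.cos(a),np.sin(a),0]); z=np.array([0,0,-1.]); G=R.from_matrix(np.stack([x,np.cross(z,x),z],1))
    s=T.inv().apply(np.array(p)-o['position'])*1000; r=(T.inv()*G).as_rotvec()
    print('rows', s.round(1), r.round(4)); return s,r
def yawnow():
    o=arm.observe(); x=R.from_rotvec(o['ee_rot']).as_matrix(); return np.degrees(np.arctan2(x[1,0],x[0,0])), o['position'].round(4), x[:,2].round(3)
E
python3 - <<'E'
from h import *
print(yawnow()); plan([.50,-.32,.42],-34)
d=arm.get_image('wrist'); Rm,t,K=cam(d); o=arm.observe(); T=R.from_rotvec(o['ee_rot']).as_matrix()
print('cam in tool',(T.T@(-Rm.T@t-o['position'])).round(3),'axes in tool',(T.T@Rm.T).round(3),K[0,0])
E
```

```text
(np.float64(-69.27456920591486), array([ 0.2212, -0.5846,  0.2268]), array([ 0., -0., -1.]))
rows [-148.8 -354.4 -193.2] [ 0.000e+00 -1.000e-04 -6.157e-01]
cam in tool [-0.    -0.073 -0.159] axes in tool [[ 1.    -0.     0.001]
 [ 0.     0.964  0.265]
 [-0.001 -0.265  0.964]] 330.465329774317
```

Call:
play_rows(
  motion=[
    [1, 0, 0, -50, 0, 0, 0],
    [1, 0, 0, -100, 0, 0, -0.1],
    [1, 0, 0, -150, 0, 0, -0.2],
    [1, -140, -390, -190, 0, 0, -0.61],
    [1, -140, -390, -190, 0, 0, -0.61],
    [1, -140, -390, -190, 0, 0, -0.61],
    [1, -140, -390, -190, 0, 0, -0.61],
    [1, -140, -390, -190, 0, 0, -0.61],
    [1, -140, -390, -190, 0, 0, -0.61],
    [1, -140, -390, -190, 0, 0, -0.61],
  ],
)

```text
clock: 2.65
position: [0.4874, -0.357, 0.4108]
ee_rot: [3.001, -0.927, 0.001]
force: [1.4, -0.6, 0.1]
width: 0.994
```

Call:
play_rows(
  motion=[
    [1, 0, 0, 0, 0, 0, 0],
    [1, 0, 0, 0, 0, 0, 0],
  ],
)

```text
clock: 2.85
position: [0.4885, -0.3556, 0.4107]
ee_rot: [3.003, -0.922, 0.001]
force: [-0.4, -0.2, 0.1]
width: 0.997
```

```bash
cat >> h.py <<'E'
def snap(n,f):
    d=arm.get_image(n); np.savez(f+'.npz',**{k:d[k] for k in ['img','depth','K','rvec','tvec']}); cv2.imwrite(f'pics/{f}.png',d['img']); return d
E
python3 - <<'E'
from h import *
print(yawnow(),arm.observe()['clock'])
d=snap('wrist','w1'); P=cloud(d).reshape(-1,3)
near=np.hypot(P[:,0]-.553,P[:,1]+.291)<.16
for lo,hi in [(.148,.16),(.168,.18),(.0,.01),(.03,.05)]:
    q=P[near&(P[:,2]>lo)&(P[:,2]<hi)]; print(lo,len(q),q.mean(0).round(4),np.median(q[:,2]).round(4),cv2.minAreaRect(q[:,:2].astype(np.float32)*1000))
E
```

```text
(np.float64(-34.146229765304774), array([ 0.4885, -0.3556,  0.4107]), array([ 0., -0., -1.])) 2.85
0.148 1006 [ 0.5549 -0.2911  0.1555] 0.1555 ((551.6854248046875, -296.5372619628906), (174.2555389404297, 10.120699882507324), 57.425254821777344)
0.168 327 [ 0.5516 -0.2965  0.1756] 0.1755 ((551.509765625, -296.7070007324219), (39.362060546875, 9.297739028930664), 56.60508346557617)
0.0 17835 [ 0.5551 -0.2834  0.0014] 0.001 ((548.3123779296875, -296.89324951171875), (304.4242248535156, 318.3522644042969), 55.84469985961914)
0.03 2073 [ 0.5702 -0.3409  0.0412] 0.0408 ((597.2056884765625, -347.29412841796875), (268.8505859375, 168.12611389160156), 57.44351577758789)
```

View pics/w1.png

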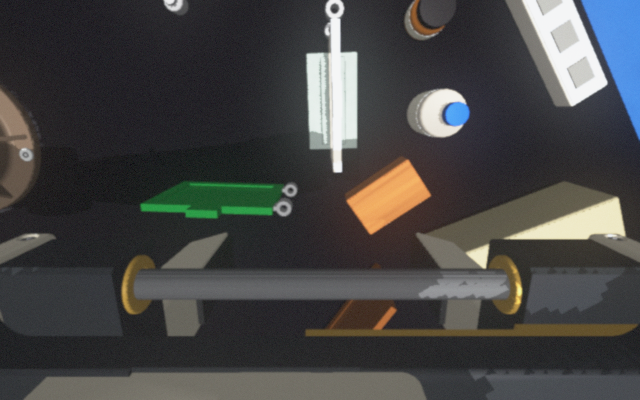

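The image shows the tab at (335,90) and knuckles at (335,10–30), and depth gives clean numbers. I look at the balance before grasping.

```bash
python3 -c "
from h import *
plan([.55,.02,.47],-34)"
```

```text
rows [-160.8 -346.9  -59.7] [ 0.0008 -0.0003 -0.0056]
```

Call:
play_rows(
  motion=[
    [1, -160, -347, -60, 0, 0, 0],
    [1, -160, -347, -60, 0, 0, 0],
    [1, -160, -347, -60, 0, 0, 0],
    [1, -160, -347, -60, 0, 0, 0],
    [1, -160, -347, -60, 0, 0, 0],
    [1, -160, -347, -60, 0, 0, 0],
    [1, -160, -347, -60, 0, 0, 0],
    [1, -160, -347, -60, 0, 0, 0],
    [1, -160, -347, -60, 0, 0, 0],
    [1, -160, -347, -60, 0, 0, 0],
  ],
)

```text
clock: 3.9
position: [0.5507, 0.0184, 0.4703]
ee_rot: [3.0, -0.928, 0.0]
force: [0.3, -0.4, -0.5]
width: 1.001
```

Run:
```python
from h import *
print(yawnow(),arm.observe()['clock'])
d=snap('wrist','w2'); P=cloud(d)[:232].reshape(-1,3)
near=np.hypot(P[:,0]-.62,P[:,1]-.15)<.3
for lo,hi in [(.220,.235),(.065,.075),(.243,.26)]:
    q=P[near&(P[:,2]>lo)&(P[:,2]<hi)]; print(lo,len(q),q.mean(0).round(4),np.median(q[:,2]).round(4),cv2.minAreaRect(q[:,:2].astype(np.float32)*1000))
for q in ['pin_up','pin_low','bolt_knob','balance']:
    for r in arm.look_for(d,q)[:3]: print(q,round(r['score'],2),(np.array(r['box'])*[640,400,640,400]).round(0))
```

```text
(np.float64(-34.37182997488313), array([0.5507, 0.0184, 0.4703]), array([-0.   , -0.002, -1.   ])) 3.9
0.22 14883 [0.5966 0.1607 0.2253] 0.2247 ((600.2597045898438, 141.9439697265625), (171.75576782226562, 202.4603271484375), 70.94731140136719)
0.065 3901 [0.6067 0.0999 0.0702] 0.0704 ((630.3575439453125, 75.29331970214844), (279.3773193359375, 481.54351806640625), 54.9826545715332)
0.243 98 [0.4788 0.0993 0.2492] 0.2495 ((478.532470703125, 99.14376831054688), (10.917181968688965, 10.797078132629395), 9.628503799438477)
pin_up 0.64 [141.   0. 265. 164.]
pin_up 0.37 [388. 238.  22.  77.]
pin_low 0.58 [141.   0. 263. 163.]
bolt_knob 0.96 [214. 127.  48.  36.]
balance 0.96 [144.   2. 260. 164.]
balance 0.33 [401. 228.  37. 104.]
```

View pics/w2.png

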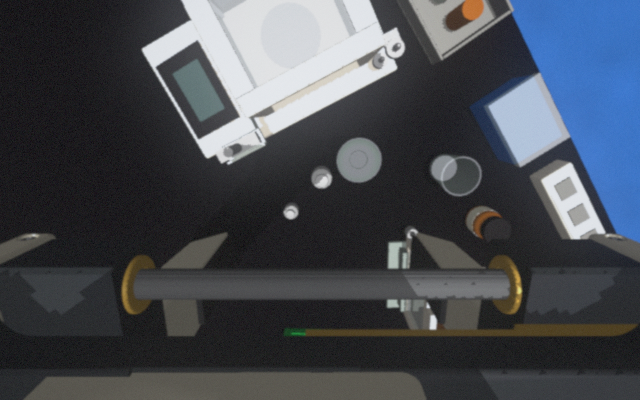

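```bash
cat > fit.py <<'E'
from h import *
d=dict(np.load('w2.npz')); P=cloud(d)[:232].reshape(-1,3)
near=np.hypot(P[:,0]-.62,P[:,1]-.15)<.3
roof=P[near&(P[:,2]>.220)&(P[:,2]<.232),:2]; base=P[near&(P[:,2]>.066)&(P[:,2]<.075),:2]
def rot(a): c,s=np.cos(a),np.sin(a); return np.array([[c,s],[-s,c]])
def edge(Q,a,axis,sign,lo,hi,n=30):
    B=Q@rot(a).T; o=1-axis; e=np.linspace(lo,hi,n+1); X=[];Y=[]
    for i in range(n):
        m=(B[:,o]>e[i])&(B[:,o]<e[i+1])
        if m.sum()>3: X.append((e[i]+e[i+1])/2); Y.append(sign*(sign*B[m,axis]).max())
    X,Y=np.array(X),np.array(Y); 
    for _ in range(4):
        p=np.polyfit(X,Y,1); r=Y-np.polyval(p,X); k=abs(r)<max(.0015,1.5*np.median(abs(r))); X,Y=X[k],Y[k]
    return p,len(X),r.std(),(X.min(),X.max())
a=np.radians(-8)
for it in range(4):
    B=roof@rot(a).T; mx=np.median(B[:,0]); p,n,s,rg=edge(roof,a,1,-1,mx-.07,mx+.08); a+=np.arctan(p[0])
    print('yaw from roof doorway edge',np.degrees(a).round(2),n,s.round(4))
B=roof@rot(a).T; print('roof x range',np.percentile(B[:,0],[0.2,1,99,99.8]).round(4),'y',np.percentile(B[:,1],[.2,1,99]).round(4))
pe,*_=edge(roof,a,1,-1,mx-.07,mx+.08); 
yl=np.percentile(B[:,1],.5)
for sg in (-1,1): print('x edge',sg,edge(roof,a,0,sg,yl+.01,yl+.06,10))
print('doorway edge y',np.polyval(pe,mx))
C=base@rot(a).T; print('base x',np.percentile(C[:,0],[.2,1,99,99.8]).round(4),'y',np.percentile(C[:,1],[.2,1,5]).round(4))
pb=edge(base,a,1,-1,mx-.1,mx+.1); print('base edge',pb, np.polyval(pb[0],mx))
ybe=np.polyval(pb[0],mx)
print('knob in rot frame',(rot(a)@[.4788,.0993]).round(4))
hx,hy=mx+.107,np.polyval(pe,mx)-.0065
D=np.c_[P[:,:2]@rot(a).T,P[:,2]]; m=(np.hypot(D[:,0]-hx,D[:,1]-hy)<.025)
for lo,hi in [(.184,.196),(.198,.206),(.206,.212),(.08,.09),(.096,.104)]:
    q=D[m&(D[:,2]>lo)&(D[:,2]<hi)]
    if len(q): 
        c,r=cv2.minEnclosingCircle(q[:,:2].astype(np.float32)*1000); print('hinge z',lo,len(q),'bbox centre',((q.min(0)+q.max(0))/2).round(4),'ext',np.ptp(q,axis=0).round(4),'circ',np.round(c,1),round(r,1))
E
python3 fit.py
python3 - <<'E'
import cv2
im=cv2.imread('pics/w2.png'); cv2.imwrite('pics/c2.png',cv2.resize(im[20:100,340:440],None,fx=7,fy=7,interpolation=cv2.INTER_CUBIC))
E
```

```text
yaw from roof doorway edge -7.67 30 0.0001
yaw from roof doorway edge -7.66 30 0.0001
yaw from roof doorway edge -7.66 30 0.0001
yaw from roof doorway edge -7.66 30 0.0001
roof x range [0.4932 0.4945 0.6698 0.6725] y [0.1866 0.1871 0.3133]
x edge -1 (array([-0.00606506,  0.49492421]), 10, np.float64(0.0003427163576137026), (np.float64(0.19921893711527422), np.float64(0.2442189371152742)))
x edge 1 (array([0.02001378, 0.66879671]), 6, np.float64(0.00026796556419026986), (np.float64(0.19921893711527422), np.float64(0.22421893711527421)))
doorway edge y 0.1866533815707737
base x [0.4359 0.459  0.8315 0.841 ] y [-0.0358 -0.0145  0.158 ]
base edge (array([0.00024026, 0.15683783]), 29, np.float64(0.00021481367636551837), (np.float64(0.4742451783025011), np.float64(0.6609118449691678))) 0.15697339073257935
knob in rot frame [0.4613 0.1623]
hinge z 0.184 284 bbox centre [0.6774 0.1848 0.1899] ext [0.0364 0.0309 0.0118] circ [677.9 181.8] 19.6
hinge z 0.198 35 bbox centre [0.6759 0.1818 0.2022] ext [0.0331 0.0105 0.0075] circ [675.9 183.2] 17.0
hinge z 0.206 20 bbox centre [0.6759 0.1824 0.2087] ext [0.0332 0.0092 0.0052] circ [675.9 183.7] 17.0
hinge z 0.08 125 bbox centre [0.677  0.1827 0.0849] ext [0.036  0.0271 0.0098] circ [676.4 183.3] 21.7
hinge z 0.096 29 bbox centre [0.6763 0.1856 0.1001] ext [0.0341 0.0185 0.0063] circ [676.1 185.9] 18.8
```

View pics/c2.png

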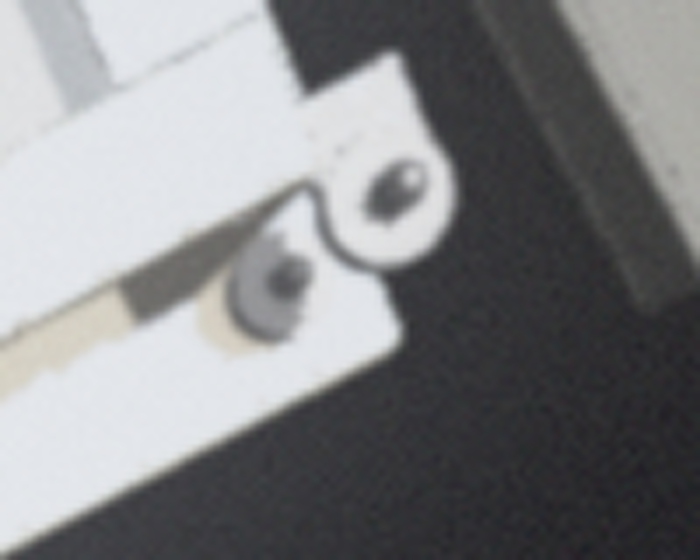

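```bash
cat > bal.py <<'E'
from h import *
A=np.radians(-7.66); c,s=np.cos(A),np.sin(A); W=np.array([[c,-s],[s,c]])
O=W@np.array([.58325,.2712])
def bw(x,y): return W@np.array([x,y])/1000+O
E
python3 - <<'E'
from bal import *
d=dict(np.load('w2.npz')); h=bw(107,-91.5); print('O',O.round(4),'hinge',h.round(4),'knob',(W.T@(np.array([.4788,.0993])-O)*1000).round(1))
for z in (.19,.208,.084,.102): u,v=proj(d,[*h,z])[0]; print(z,'px',u.round(1),v.round(1),'crop',((u-340)*7).round(),((v-20)*7).round())
P=cloud(d)[:232].reshape(-1,3); D=np.c_[(P[:,:2]-O)@W*1000,P[:,2]]
m=np.hypot(D[:,0]-107,D[:,1]+91.5)<16
for lo,hi in [(.187,.193),(.195,.202),(.202,.212),(.081,.087),(.09,.106)]:
    q=D[m&(D[:,2]>lo)&(D[:,2]<hi)]
    if len(q): print(lo,len(q),'mean',q.mean(0).round(3),'min',q.min(0).round(1),'max',q.max(0).round(1))
E
```

```text
O [0.6142 0.191 ] hinge [0.708  0.0861] knob [-122. -109.]
0.19 px 395.2 48.0 crop 387.0 196.0
0.208 px 398.6 45.3 crop 410.0 177.0
0.084 px 380.2 60.3 crop 281.0 282.0
0.102 px 382.3 58.6 crop 296.0 270.0
0.187 314 mean [106.571 -88.44    0.19 ] min [  95.9 -101.9    0.2] max [118.  -75.8   0.2]
0.195 13 mean [103.962 -91.736   0.199] min [103.1 -94.9   0.2] max [106.1 -88.3   0.2]
0.202 35 mean [106.224 -91.263   0.206] min [103.3 -94.7   0.2] max [109.3 -87.6   0.2]
0.081 147 mean [ 1.0663e+02 -9.1243e+01  8.5000e-02] min [ 9.640e+01 -1.016e+02  1.000e-01] max [ 1.178e+02 -8.060e+01  1.000e-01]
0.09 29 mean [ 1.06186e+02 -9.14000e+01  9.90000e-02] min [ 1.033e+02 -9.490e+01  1.000e-01] max [ 1.101e+02 -8.780e+01  1.000e-01]
```

```bash
python3 -c "
from h import *
plan([.5515,-.2967,.27],-32.6)"
```

```text
rows [178.7 258.3 200.7] [ 0.0014 -0.0004 -0.0331]
```

Call:
play_rows(
  motion=[
    [1, 45, 65, 30, 0, 0, -0.033],
    [1, 90, 130, 60, 0, 0, -0.033],
    [1, 179, 258, 200, 0.001, 0, -0.033],
    [1, 179, 258, 200, 0.001, 0, -0.033],
    [1, 179, 258, 200, 0.001, 0, -0.033],
    [1, 179, 258, 200, 0.001, 0, -0.033],
    [1, 179, 258, 200, 0.001, 0, -0.033],
    [1, 179, 258, 200, 0.001, 0, -0.033],
    [1, 179, 258, 200, 0.001, 0, -0.033],
    [1, 179, 258, 200, 0.001, 0, -0.033],
  ],
)

```text
clock: 5.15
position: [0.552, -0.2963, 0.2708]
ee_rot: [-3.014, 0.883, -0.0]
force: [0.2, -0.6, 0.6]
width: 0.997
```

Run:
```python
from h import *
print(yawnow(),arm.observe()['clock'])
d=snap('wrist','w3'); P=cloud(d).reshape(-1,3)
near=np.hypot(P[:,0]-.553,P[:,1]+.291)<.16
for lo,hi in [(.150,.158),(.168,.18)]:
    q=P[near&(P[:,2]>lo)&(P[:,2]<hi)]; print(lo,len(q),q.mean(0).round(4),np.median(q[:,2]).round(4),cv2.minAreaRect(q[:,:2].astype(np.float32)*1000))
plan([.5515,-.2967,.146],-32.6)
```

```text
(np.float64(-32.65200548665407), array([ 0.552 , -0.2963,  0.2708]), array([ 0.,  0., -1.])) 5.15
0.15 1454 [ 0.5644 -0.2764  0.1555] 0.1555 ((557.107421875, -287.6270751953125), (153.72872924804688, 9.266899108886719), 57.51512145996094)
0.168 605 [ 0.5519 -0.2957  0.1754] 0.1755 ((551.455078125, -296.38555908203125), (40.55815124511719, 8.986077308654785), 57.4197883605957)
rows [ -0.5   1.9 125.7] [-0.001  -0.0013  0.0009]
```

Call:
play_rows(
  motion=[
    [1, -0.5, 0.5, 40, 0, 0, 0],
    [1, -0.5, 0.5, 80, 0, 0, 0],
    [1, -0.5, 0.5, 105, 0, 0, 0],
    [1, -0.5, 0.5, 118, 0, 0, 0],
    [1, -0.5, 0.5, 125, 0, 0, 0],
    [1, -0.5, 0.5, 125, 0, 0, 0],
  ],
)

```text
clock: 5.8
position: [0.553, -0.2949, 0.1474]
ee_rot: [-3.015, 0.879, -0.004]
force: [0.2, -0.5, 1.4]
width: 1.003
```

Call:
play_rows(
  force=40,
  motion=[
    [-1, 0, 0, 0, 0, 0, 0],
    [-1, 0, 0, 0, 0, 0, 0],
    [-1, 0, 0, 0, 0, 0, 0],
    [-1, 0, 0, 0, 0, 0, 0],
    [-1, 0, 0, 0, 0, 0, 0],
    [-1, 0, 0, 0, 0, 0, 0],
    [-1, 0, 0, 0, 0, 0, 0],
    [-1, 0, 0, 0, 0, 0, 0],
  ],
)

```text
clock: 6.6
position: [0.553, -0.2949, 0.1473]
ee_rot: [-3.015, 0.879, -0.004]
force: [-0.0, -0.2, 0.1]
width: 0.353
```

Call:
play_rows(
  motion=[
    [-1, 0, 0, 0, 0, 0, 0],
    [-1, 0, 0, 0, 0, 0, 0],
    [-1, 0, 0, 0, 0, 0, 0],
    [-1, 0, 0, 0, 0, 0, 0],
    [-1, 0, 0, 0, 0, 0, 0],
    [-1, 0, 0, 0, 0, 0, 0],
  ],
)

```text
clock: 7.2
position: [0.5529, -0.2949, 0.1473]
ee_rot: [-3.015, 0.879, -0.004]
force: [1.1, 0.3, -1.0]
width: 0.105
```

Gripped (about 10 mm). Lift straight out.

Call:
play_rows(
  motion=[
    [-1, 0, 0, -5, 0, 0, 0],
    [-1, 0, 0, -15, 0, 0, 0],
    [-1, 0, 0, -30, 0, 0, 0],
    [-1, 0, 0, -50, 0, 0, 0],
    [-1, 0, 0, -75, 0, 0, 0],
    [-1, 0, 0, -100, 0, 0, 0],
    [-1, 0, 0, -125, 0, 0, 0],
    [-1, 0, 0, -130, 0, 0, 0],
    [-1, 0, 0, -130, 0, 0, 0],
  ],
)

```text
clock: 8.1
position: [0.553, -0.295, 0.2782]
ee_rot: [-3.016, 0.879, -0.007]
force: [0.0, -0.3, -3.7]
width: 0.109
```

Run:
```python
from h import *
o=arm.observe(); print(yawnow(),o['clock'],o['width'],o['force'],o['ft_torque'])
d=snap('wrist','w4'); P=cloud(d); T=R.from_rotvec(o['ee_rot']).as_matrix()
Q=((P-o['position'])@T*1000).reshape(-1,3)  # tool frame mm
m=(abs(Q[:,0])<25)&(Q[:,1]<-80)&(Q[:,1]>-130)&(Q[:,2]<120)&(Q[:,2]>-40)
q=Q[m]; print(len(q)); print(np.histogram(q[:,2],np.arange(-20,125,5)))
m2=(abs(Q[:,0])<15)&(Q[:,1]<-25)&(Q[:,1]>-85)&(Q[:,2]<25)&(Q[:,2]>-5); q=Q[m2]; print(q.mean(0),np.median(q[:,2]))
c,r=None,None
if len(q): print('panel edge line x vs y',np.polyfit(q[:,1],q[:,0],1),'z vs y',np.polyfit(q[:,1],q[:,2],1))
```

```text
(np.float64(-32.490151963276965), array([ 0.553 , -0.295 ,  0.2782]), array([ 0.004, -0.001, -1.   ])) 8.1 0.10942013305342416 [ 0.02360388 -0.31705848 -3.6690515 ] [-0.03506864 -0.0281903  -0.05638702]
2127
(array([  0,   0, 324,   0, 623, 923,  72,  63,  46,   0,   0,   0,   0,
         0,   0,   0,   0,   0,   0,   0,   0,   0,   0,   0,   0,   3,
        73,   0]), array([-20, -15, -10,  -5,   0,   5,  10,  15,  20,  25,  30,  35,  40,
        45,  50,  55,  60,  65,  70,  75,  80,  85,  90,  95, 100, 105,
       110, 115, 120]))
[nan nan nan] nan<stdin>:7: RuntimeWarning: Mean of empty slice.
  ret = um.true_divide(
  return _methods._mean(a, axis=axis, dtype=dtype,
  ret = ret.dtype.type(ret / rcount)
```

View pics/w4.png

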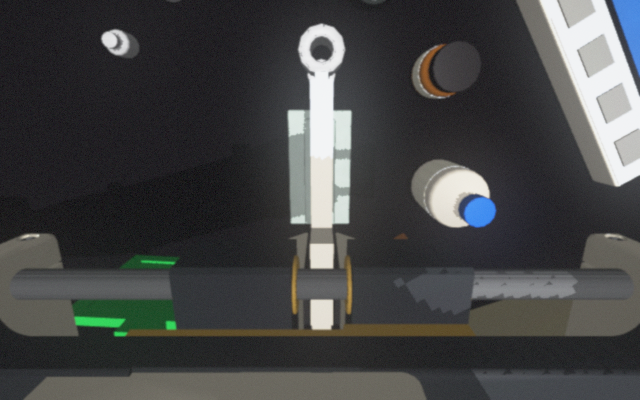

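```bash
cat > kn.py <<'E'
from bal import *
def knuckle(d,o,show=True):
    P=cloud(d); T=R.from_rotvec(o['ee_rot']).as_matrix()
    Q=((P-o['position'])@T*1000).reshape(-1,3)
    m=(abs(Q[:,0])<20)&(Q[:,1]<-80)&(Q[:,1]>-130)&(Q[:,2]<12)&(Q[:,2]>-3); q=Q[m]
    zt=np.median(q[:,2]); q=q[(abs(q[:,2]-zt)<4)]
    c,r=cv2.minEnclosingCircle(q[q[:,1]<-91,:2].astype(np.float32))
    (ex,ey),ax,ang=cv2.fitEllipse(cv2.convexHull(q[q[:,1]<-93,:2].astype(np.float32)))
    e=Q[(abs(Q[:,0])<12)&(Q[:,1]<-25)&(Q[:,1]>-85)&(abs(Q[:,2]+9)<8)]
    a=np.polyfit(e[:,1],e[:,0],1); b=np.polyfit(e[:,1],e[:,2],1)
    print('knuckle top z',zt.round(2),'circle',np.round(c,2),round(r,2),'ell',np.round((ex,ey),2),np.round(ax,1),len(q))
    print('edge yaw off deg',np.degrees(np.arctan(a[0])).round(2),'x at0',a[1].round(2),'pitch deg',np.degrees(np.arctan(b[0])).round(2),'z at -50',np.polyval(b,-50).round(2),len(e))
    k=np.array([c[0],c[1],zt]); w=T@(k/1000)+o['position']; kb=T@(np.array([c[0],c[1],zt+126])/1000)+o['position']
    dy=np.degrees(np.arctan2(*(T@np.array([-a[0],-1,0]))[[1,0]]))
    print('upper knuckle top world',w.round(4),'lower end of low knuckle if square',kb.round(4),'door yaw',dy.round(2))
    return k,w
E
python3 - <<'E'
from kn import *
knuckle(dict(np.load('w4.npz')),arm.observe())
E
```

```text
knuckle top z 3.8 circle [  1.59 -99.87] 10.96 ell [   1.51 -100.58] [18.7 22.7] 1531
edge yaw off deg 0.04 x at0 1.62 pitch deg -0.1 z at -50 -9.57 2934
upper knuckle top world [ 0.6073 -0.2114  0.2731] lower end of low knuckle if square [ 0.6076 -0.2114  0.1471] door yaw 57.55
```

```bash
python3 -c "
from h import *
plan([.6457,-.057,.256],-32.5)"
```

```text
rows [ -49.  -250.7   21. ] [-0.0012 -0.0017  0.0002]
```

Call:
play_rows(
  motion=[
    [-1, -3, -15, 0, 0, 0, 0],
    [-1, -9, -45, 0, 0, 0, 0],
    [-1, -16, -80, 0, 0, 0, 0],
    [-1, -23, -115, 0, 0, 0, 0],
    [-1, -30, -150, 5, 0, 0, 0],
    [-1, -37, -190, 10, -0.001, -0.002, 0],
    [-1, -44, -225, 16, -0.001, -0.002, 0],
    [-1, -49, -245, 20, -0.001, -0.002, 0],
    [-1, -49, -250, 21, -0.001, -0.002, 0],
    [-1, -49, -250, 21, -0.001, -0.002, 0],
  ],
)

```text
clock: 9.15
position: [0.6449, -0.0559, 0.2546]
ee_rot: [-3.017, 0.875, 0.004]
force: [-0.2, 0.2, -2.6]
width: 0.105
```

Run:
```python
from kn import *
o=arm.observe(); print(yawnow(),o['clock'],o['force'],o['width'])
d=snap('wrist','w5'); k,w=knuckle(d,o)
h=bw(107,-91.5); print('hinge-knuckle world mm',((h-w[:2])*1000).round(1),'in bal',(W.T@(h-w[:2])*1000).round(1))
for z in (.19,.208,.084,.102): print(z,proj(d,[*h,z]).round(1), end=' ')
P=cloud(d).reshape(-1,3); D=np.c_[(P[:,:2]-O)@W*1000,P[:,2]*1000]
m=np.hypot(D[:,0]-107,D[:,1]+91.5)<16
for lo,hi in [(187,193),(195,202),(202,212),(81,87),(90,106)]:
    q=D[m&(D[:,2]>lo)&(D[:,2]<hi)]
    if len(q): print(lo,len(q),'mean',q.mean(0).round(1),'min',q.min(0).round(1),'max',q.max(0).round(1))
im=d['img'][0:230,240:560]; cv2.imwrite('pics/c5.png',cv2.resize(im,None,fx=2.5,fy=2.5,interpolation=cv2.INTER_CUBIC))
```

```text
(np.float64(-32.350391377928226), array([ 0.6449, -0.0559,  0.2546]), array([-0.002,  0.001, -1.   ])) 9.15 [-0.21139099  0.18008759 -2.56494195] 0.10480431565426969
knuckle top z 5.23 circle [  1.03 -99.43] 10.9 ell [   1.1  -100.46] [18.4 22.6] 1525
edge yaw off deg 0.05 x at0 1.02 pitch deg -0.08 z at -50 -8.15 2939
upper knuckle top world [0.699  0.0275 0.2493] lower end of low knuckle if square [0.6987 0.0276 0.1233] door yaw 57.7
hinge-knuckle world mm [ 9.  58.6] in bal [ 1.1 59.2]
0.19 [[281.1 -33.9]] 0.208 [[277.1 -48. ]] 0.084 [[295.2  15.5]] 0.102 [[293.5   9.7]] 81 450 mean [107.  -91.9  84.4] min [  96.3 -102.1   81.1] max [117.9 -80.4  86.9]
90 92 mean [106.8 -92.2  98.4] min [103.1 -95.2  90.7] max [110.8 -87.2 103.7]
```

View pics/c5.png

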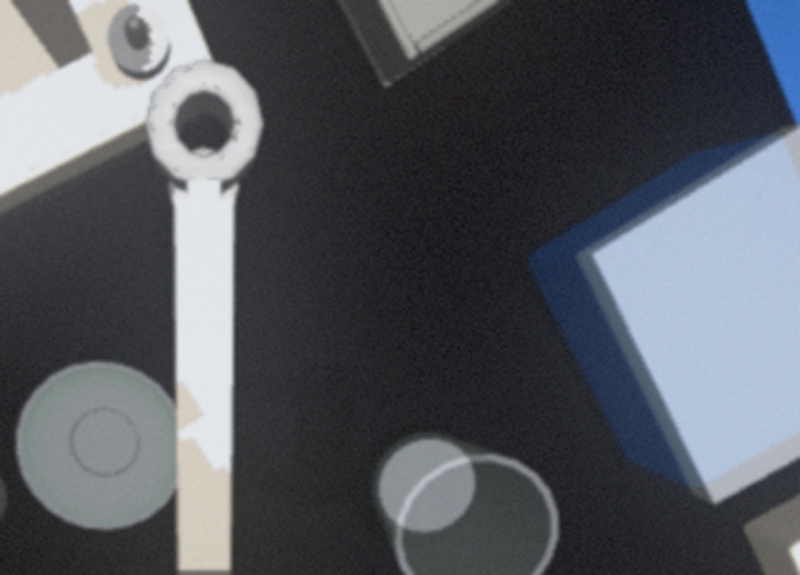

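Call:
play_rows(
  motion=[
    [-1, -5, -11, 0, 0, 0, 0],
    [-1, -10, -23, 0, 0, 0, 0],
    [-1, -15, -35, 0, 0, 0, 0],
    [-1, -20, -46, 0, 0, 0, 0],
    [-1, -23.7, -54.3, 0, 0, 0, 0],
    [-1, -23.7, -54.3, 0, 0, 0, 0],
    [-1, -23.7, -54.3, 0, 0, 0, 0],
  ],
)

```text
clock: 9.9
position: [0.654, 0.0007, 0.255]
ee_rot: [3.015, -0.878, -0.003]
force: [0.6, 0.5, -2.2]
width: 0.106
```

Run:
```python
from kn import *
o=arm.observe(); print(yawnow(),o['clock'],o['force'],o['width'])
d=snap('wrist','w6'); k,w=knuckle(d,o)
h=bw(107,-91.5); print('hinge-knuckle world mm',((h-w[:2])*1000).round(1),'in bal',(W.T@(h-w[:2])*1000).round(1))
for z in (.19,.208,.084,.102): print(z,proj(d,[*h,z]).round(1), end=' ')
print(proj(d,w))
im=d['img'][0:110,240:400]; cv2.imwrite('pics/c6.png',cv2.resize(im,None,fx=5,fy=5,interpolation=cv2.INTER_CUBIC))
```

```text
(np.float64(-32.45603260143751), array([0.654 , 0.0007, 0.255 ]), array([-0.002, -0.001, -1.   ])) 9.9 [ 0.57462771  0.54944536 -2.17022595] 0.10561583760872009
knuckle top z 5.22 circle [  1.07 -99.37] 10.89 ell [   0.99 -100.13] [19.4 21.9] 1527
edge yaw off deg 0.06 x at0 1.06 pitch deg -0.17 z at -50 -8.17 2936
upper knuckle top world [0.7083 0.084  0.2496] lower end of low knuckle if square [0.708  0.0839 0.1236] door yaw 57.61
hinge-knuckle world mm [-0.2  2.1] in bal [-0.5  2. ]
0.19 [[319.4  62.8]] 0.208 [[319.2  58.6]] 0.084 [[320.1  78. ]] 0.102 [[320.   76.1]] [[321.45060764  49.13047444]]
```

View pics/c6.png

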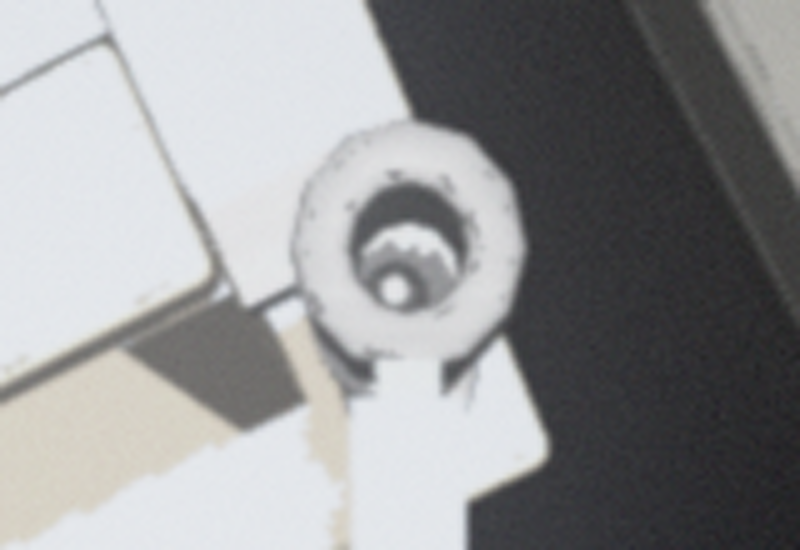

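The pin tip shows inside the knuckle bore at px (319.6,57.6), and the prediction was (319.2,58.6). About 2 mm of lateral error remains. I correct it and lower to just above the tips.

Call:
play_rows(
  motion=[
    [-1, -1.3, -1.8, 0, 0, 0, 0],
    [-1, -1.3, -1.8, 5, 0, 0, 0],
    [-1, -1.3, -1.8, 10, 0, 0, 0],
    [-1, -1.3, -1.8, 15, 0, 0, 0],
    [-1, -1.3, -1.8, 17, 0, 0, 0],
    [-1, -1.3, -1.8, 17, 0, 0, 0],
  ],
)

```text
clock: 10.55
position: [0.6536, 0.0022, 0.2374]
ee_rot: [3.014, -0.879, -0.004]
force: [-0.3, -0.4, -3.1]
width: 0.11
```

Run:
```python
from kn import *
o=arm.observe(); print(yawnow(),o['clock'],o['force'],o['width'])
d=snap('wrist','w7'); k,w=knuckle(d,o)
h=bw(107,-91.5); v=(h-w[:2]); T=R.from_rotvec(o['ee_rot']).as_matrix()
print('hinge-knuckle world mm',(v*1000).round(1),'tool',(T.T@[*v,0]*1000).round(1),'down to seat',(w[2]-.210)*1000)
```

```text
(np.float64(-32.50836665814756), array([0.6536, 0.0022, 0.2374]), array([-0.003, -0.001, -1.   ])) 10.55 [-0.29555027 -0.37447666 -3.05123859] 0.11021412243202182
knuckle top z 5.23 circle [  -3.85 -100.14] 15.83 ell [  -3.35 -101.52] [18.5 33.9] 1528
edge yaw off deg 0.04 x at0 1.01 pitch deg -0.17 z at -50 -8.17 2941
upper knuckle top world [0.7041 0.0887 0.2319] lower end of low knuckle if square [0.7038 0.0886 0.1059] door yaw 57.53
hinge-knuckle world mm [ 3.9 -2.6] tool [ 4.7  0.1 -0. ] down to seat 21.917017084445543
```

Call:
play_rows(
  motion=[
    [-1, -0.2, -0.6, 0, 0, 0, 0],
    [-1, -0.2, -0.6, 3, 0, 0, 0],
    [-1, -0.2, -0.6, 6, 0, 0, 0],
    [-1, -0.2, -0.6, 9, 0, 0, 0],
    [-1, -0.2, -0.6, 12, 0, 0, 0],
    [-1, -0.2, -0.6, 14, 0, 0, 0],
    [-1, -0.2, -0.6, 14, 0, 0, 0],
  ],
)

```text
clock: 11.3
position: [0.6537, 0.0028, 0.2233]
ee_rot: [3.014, -0.879, -0.004]
force: [0.3, -0.1, -2.6]
width: 0.104
```

Call:
play_rows(
  motion=[
    [-1, 0, 0, 2, 0, 0, 0],
    [-1, 0, 0, 4, 0, 0, 0],
    [-1, 0, 0, 6, 0, 0, 0],
    [-1, 0, 0, 7.5, 0, 0, 0],
    [-1, 0, 0, 8.5, 0, 0, 0],
    [-1, 0, 0, 8.5, 0, 0, 0],
  ],
)

```text
clock: 11.9
position: [0.6539, 0.0027, 0.2153]
ee_rot: [3.015, -0.879, -0.003]
force: [-1.5, -1.5, 2.7]
width: 0.109
```

Run:
```python
from kn import *
o=arm.observe(); print(yawnow(),o['clock'],o['force'],o['ft_torque'],o['width'])
d=snap('wrist','w8'); k,w=knuckle(d,o)
for n in ['scene']:
    s=snap(n,'s8'); u,v=proj(s,[.70,.05,.15])[0].astype(int); print(u,v)
    cv2.imwrite('pics/c8.png',cv2.resize(s['img'][v-60:v+50,u-70:u+70],None,fx=5,fy=5,interpolation=cv2.INTER_CUBIC))
```

```text
(np.float64(-32.519380284397805), array([0.6539, 0.0027, 0.2153]), array([-0.002, -0.001, -1.   ])) 11.9 [-1.48984268 -1.47491936  2.73481219] [-0.03616276  0.21085653  0.05313964] 0.10910771125188434
knuckle top z 5.01 circle [ -4.34 -99.67] 15.8 ell [  -4.24 -101.82] [18.9 34.2] 1663
edge yaw off deg 0.03 x at0 0.9 pitch deg 0.08 z at -50 -8.3 2953
upper knuckle top world [0.7038 0.0891 0.2102] lower end of low knuckle if square [0.7035 0.089  0.0842] door yaw 57.51
400 228
```

View pics/c8.png

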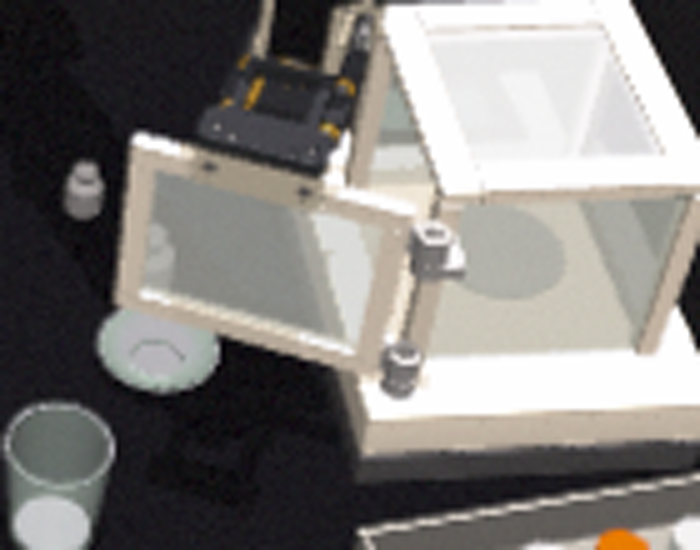

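Both knuckles are down on their shoulders: knuckle top z is 0.2102 against an expected 0.210, and the net contact force points up. Release, then retreat upward.

Call:
play_rows(
  motion=[
    [-0.5, 0, 0, 0, 0, 0, 0],
    [-0.5, 0, 0, 0, 0, 0, 0],
    [-0.5, 0, 0, 0, 0, 0, 0],
    [-0.5, 0, 0, 0, 0, 0, 0],
    [-0.5, 0, 0, 0, 0, 0, 0],
    [-0.5, 0, 0, 0, 0, 0, 0],
    [-0.5, 0, 0, 0, 0, 0, 0],
  ],
)

```text
clock: 12.7
position: [0.6539, 0.0027, 0.2153]
ee_rot: [3.014, -0.879, -0.003]
force: [-0.5, 0.3, -0.3]
width: 0.249
```

Call:
play_rows(
  motion=[
    [-0.5, 0, 0, -5, 0, 0, 0],
    [-0.5, 0, 0, -20, 0, 0, 0],
    [-0.5, 0, 0, -45, 0, 0, 0],
    [-0.5, 0, 0, -80, 0, 0, 0],
    [-0.5, 0, 0, -100, 0, 0, 0],
    [-0.5, 0, 0, -100, 0, 0, 0],
  ],
)

```text
clock: 13.3
position: [0.6556, 0.0033, 0.3194]
ee_rot: [-3.015, 0.879, -0.006]
force: [0.0, -0.6, -0.6]
width: 0.245
```

```bash
cat > doorst.py <<'E'
from bal import *
def door(d,zlo=.214,zhi=.226):
    "yaw of panel's upper edge and tab from a picture, in balance frame"
    P=cloud(d).reshape(-1,3); D=np.c_[(P[:,:2]-O)@W*1000,P[:,2]*1000]; h=np.array([107,-91.5])
    r=np.hypot(*(D[:,:2]-h).T)
    out=D[(r<195)&(D[:,1]<-88)&(D[:,2]>zlo*1000)&(D[:,2]<zhi*1000)&(r>20)]
    if len(out)<20: print('few',len(out)); return
    q=out[:,:2]-h; ang=np.degrees(np.arctan2(-q[:,1],-q[:,0])); rr=np.hypot(*q.T)
    print('n',len(out),'opening deg median',np.median(ang).round(2),'r range',rr.min().round(0),rr.max().round(0),'z near/far',[np.median(out[(rr>a)&(rr<a+30),2]).round(1) for a in (20,50,80,110,140,160)])
E
python3 - <<'E'
from doorst import *
from kn import *
o=arm.observe(); print(yawnow(),o['clock'],o['force'],o['width'])
d=snap('wrist','w9'); door(d); s=snap('scene','s9'); door(s)
E
```

```text
(np.float64(-32.513284461806364), array([0.6556, 0.0033, 0.3194]), array([ 0.004, -0.   , -1.   ])) 13.3 [ 0.00615335 -0.625858   -0.64803696] 0.24546877405158318
n 1441 opening deg median 65.38 r range 20.0 191.0 z near/far [np.float64(222.9), np.float64(222.2), np.float64(221.9), np.float64(220.4), np.float64(220.0), np.float64(219.1)]
n 209 opening deg median 65.93 r range 20.0 187.0 z near/far [np.float64(222.1), np.float64(220.0), np.float64(220.1), np.float64(218.5), np.float64(219.2), np.float64(219.1)]
```

The door hangs at 65° with the expected sag. Next I work out the start of the push outside the panel.

```bash
cat >> bal.py <<'E'
def push(th,m,r=150,z=.195):
    t=np.radians(th); h=np.array([107,-91.5]); p=h+r*np.array([-np.cos(t),-np.sin(t)])+(24+m)*np.array([np.sin(t),-np.cos(t)])
    return [*bw(*p),z],th-90-7.66
E
python3 - <<'E'
from bal import *
print(arm.observe()['joints'].round(2))
for z in (.3,.195): p,y=push(65,22,z=z); print(np.round(p,4),y); plan(p,y)
E
```

```text
[ 0.13  0.46 -0.34  1.33  0.15  1.38 -0.78]
[ 0.6658 -0.065   0.3   ] -32.66
rows [46.3 51.  15.7] [0.0016 0.0007 0.0026]
[ 0.6658 -0.065   0.195 ] -32.66
rows [ 46.4  50.8 120.7] [0.0016 0.0007 0.0026]
```

Call:
play_rows(
  motion=[
    [-1, 20, 22, 0, 0, 0, 0],
    [-1, 40, 45, 0, 0.001, 0, 0],
    [-1, 46, 51, 10, 0.001, 0, 0],
    [-1, 46, 51, 35, 0.001, 0, 0],
    [-1, 46, 51, 70, 0.001, 0, 0],
    [-1, 46, 51, 100, 0.001, 0, 0],
    [-1, 46, 51, 115, 0.001, 0, 0],
    [-1, 46, 51, 120, 0.001, 0, 0],
    [-1, 46, 51, 120, 0.001, 0, 0],
  ],
)

```text
clock: 14.3
position: [0.6653, -0.0647, 0.1954]
ee_rot: [3.016, -0.879, -0.003]
force: [-0.6, -0.7, 0.8]
width: 0.004
```

Run:
```python
from bal import *
o=arm.observe(); print(yawnow(),o['clock'],o['force'],o['width'])
for th,m in [(65,8),(62,2),(58,0),(52,0),(46,0),(40,0),(34,0),(28,0),(23,0),(23,0)]: plan(*push(th,m))
```

```text
(np.float64(-32.49764292447474), array([ 0.6653, -0.0647,  0.1954]), array([-0.002,  0.   , -1.   ])) 14.3 [-0.61503819 -0.71416825  0.77971106] 0.00446838105563482
rows [-13.4  -0.1   0.4] [0.0008 0.0015 0.0028]
rows [-27.3   1.    0.4] [0.0009 0.0015 0.0552]
rows [-39.8   1.7   0.5] [0.0009 0.0015 0.125 ]
rows [-55.7   1.4   0.5] [0.001  0.0014 0.2297]
rows [-71.5  -0.6   0.5] [0.0011 0.0014 0.3344]
rows [-87.   -4.2   0.5] [0.0011 0.0013 0.4392]
rows [-102.    -9.4    0.6] [0.0012 0.0013 0.5439]
rows [-116.4  -16.1    0.6] [0.0013 0.0012 0.6486]
rows [-127.8  -22.9    0.6] [0.0013 0.0012 0.7359]
rows [-127.8  -22.9    0.6] [0.0013 0.0012 0.7359]
```

Call:
play_rows(
  motion=[
    [-1, -13, 0, 0, 0, 0, 0.003],
    [-1, -27, 1, 0, 0, 0, 0.055],
    [-1, -40, 1.5, 0, 0, 0, 0.125],
    [-1, -55.5, 1.5, 0, 0, 0, 0.23],
    [-1, -71.5, -0.5, 0, 0, 0, 0.335],
    [-1, -87, -4, 0, 0, 0, 0.44],
    [-1, -102, -9.5, 0, 0, 0, 0.545],
    [-1, -116, -16, 0, 0, 0, 0.65],
    [-1, -128, -23, 0, 0, 0, 0.735],
    [-1, -128, -23, 0, 0, 0, 0.735],
  ],
)

```text
clock: 15.3
position: [0.5701, 0.0261, 0.1976]
ee_rot: [-2.499, 1.9, -0.0]
force: [-0.2, -0.1, 0.2]
width: 0.005
```

Run:
```python
from doorst import *
o=arm.observe(); print(yawnow(),o['clock'],o['force'],o['width'])
d=snap('wrist','w10'); door(d); door(snap('scene','s10')); door(snap('top','t10'))
for th,m in [(18,0),(13,0),(8,0),(4,0),(2,0),(0,0),(-1,0),(-2,0)]: plan(*push(th,m))
```

```text
(np.float64(-74.4973149715936), array([0.5701, 0.0261, 0.1976]), array([ 0.001,  0.001, -1.   ])) 15.3 [-0.18001583 -0.14087546  0.15868884] 0.004585881197373973
n 4657 opening deg median 20.33 r range 36.0 140.0 z near/far [np.float64(222.6), np.float64(222.2), np.float64(221.7), np.float64(220.1), np.float64(223.0), np.float64(nan)]
n 157 opening deg median 19.75 r range 20.0 163.0 z near/far [np.float64(221.6), np.float64(222.3), np.float64(220.1), np.float64(220.7), np.float64(219.5), np.float64(222.5)]
few 0
rows [-13.8   2.2   1.6] [-0.0001 -0.0002  0.0902]
rows [-27.    2.6   1.6] [-1.000e-04 -2.000e-04  1.775e-01]
rows [-40.3   1.7   1.6] [-2.000e-04 -2.000e-04  2.647e-01]
rows [-50.8   0.2   1.6] [-2.000e-04 -2.000e-04  3.346e-01]
rows [-56.   -0.8   1.6] [-2.000e-04 -2.000e-04  3.695e-01]
rows [-61.1  -2.    1.6] [-2.000e-04 -2.000e-04  4.044e-01]
rows [-63.7  -2.6   1.6] [-2.000e-04 -2.000e-04  4.218e-01]
rows [-66.2  -3.4   1.6] [-2.000e-04 -2.000e-04  4.393e-01]
  return _methods._mean(a, axis=axis, dtype=dtype,
  ret = ret.dtype.type(ret / rcount)
```

Call:
play_rows(
  motion=[
    [-1, -7, 1, 1.5, 0, 0, 0.045],
    [-1, -14, 2, 1.5, 0, 0, 0.09],
    [-1, -20, 2.5, 1.5, 0, 0, 0.135],
    [-1, -27, 2.5, 1.5, 0, 0, 0.18],
    [-1, -33, 2, 1.5, 0, 0, 0.22],
    [-1, -40, 1.5, 1.5, 0, 0, 0.265],
    [-1, -46, 1, 1.5, 0, 0, 0.3],
    [-1, -50, 0, 1.5, 0, 0, 0.335],
    [-1, -50, 0, 1.5, 0, 0, 0.335],
  ],
)

```text
clock: 16.35
position: [0.5579, 0.0708, 0.1953]
ee_rot: [-2.149, 2.291, -0.001]
force: [0.7, -0.4, -0.5]
width: 0.004
```

Run:
```python
from doorst import *
o=arm.observe(); print(yawnow(),o['clock'],o['force'],o['width'],(W.T@(o['position'][:2]-O)*1000).round(1))
d=snap('wrist','w11'); door(d)
for th,m in [(2,0),(0,0),(-1,0),(-2,0),(-3,0)]: plan(*push(th,m))
```

```text
(np.float64(-93.64935647642548), array([0.5579, 0.0708, 0.1953]), array([ 0.001, -0.   , -1.   ])) 16.35 [ 0.72660689 -0.38308095 -0.4674298 ] 0.003862210128732573 [ -39.8 -126.6]
n 4630 opening deg median 5.29 r range 37.0 141.0 z near/far [np.float64(222.7), np.float64(222.3), np.float64(221.7), np.float64(220.1), np.float64(219.7), np.float64(nan)]
rows [-6.5  1.8  0.2] [-0.0007 -0.0003  0.0358]
rows [-11.7   2.4   0.2] [-0.0007 -0.0003  0.0707]
rows [-14.4   2.6   0.2] [-0.0007 -0.0003  0.0881]
rows [-17.    2.8   0.2] [-0.0007 -0.0003  0.1056]
rows [-19.7   2.9   0.2] [-0.0007 -0.0003  0.123 ]
  return _methods._mean(a, axis=axis, dtype=dtype,
  ret = ret.dtype.type(ret / rcount)
```

Call:
play_rows(
  motion=[
    [-1, -3, 1, 0, 0, 0, 0.018],
    [-1, -6, 2, 0, 0, 0, 0.035],
    [-1, -9, 2, 0, 0, 0, 0.052],
    [-1, -12, 2.4, 0, 0, 0, 0.07],
    [-1, -13, 2.4, 0, 0, 0, 0.07],
    [-1, -13, 2.4, 0, 0, 0, 0.07],
  ],
)

```text
clock: 17.0
position: [0.5562, 0.0839, 0.1952]
ee_rot: [-2.07, 2.363, -0.001]
force: [0.6, -0.4, 0.8]
width: 0.004
```

```bash
python3 -W ignore - <<'E'
from doorst import *
o=arm.observe(); print(yawnow(),o['clock'],o['force'],(W.T@(o['position'][:2]-O)*1000).round(1))
d=snap('wrist','w12'); door(d)
E
```

```text
(np.float64(-97.57530779766769), array([0.5562, 0.0839, 0.1952]), array([ 0.001, -0.   , -1.   ])) 17.0 [ 0.64707023 -0.44691973  0.79606371] [ -43.2 -113.9]
n 3554 opening deg median 1.48 r range 38.0 142.0 z near/far [np.float64(222.6), np.float64(222.3), np.float64(221.7), np.float64(220.2), np.float64(220.1), np.float64(nan)]
```

Call:
play_rows(
  motion=[
    [-1, -1, 0, 0, 0, 0, 0],
    [-1, -2, 0, 0, 0, 0, 0],
    [-1, -3, 0, 0, 0, 0, 0],
    [-1, -3.5, 0, 0, 0, 0, 0],
    [-1, -3.5, 0, 0, 0, 0, 0],
  ],
)

```text
clock: 17.55
position: [0.5564, 0.0849, 0.1952]
ee_rot: [2.066, -2.364, 0.003]
force: [-3.9, -7.3, 2.8]
width: 0.003
```

Call:
play_rows(
  motion=[
    [-1, -1, 0, 0, 0, 0, 0],
    [-1, -2, 0, 0, 0, 0, 0],
    [-1, -2.5, 0, 0, 0, 0, 0],
    [-1, -2.5, 0, 0, 0, 0, 0],
  ],
)

```text
clock: 17.95
position: [0.5563, 0.0849, 0.1952]
ee_rot: [2.062, -2.364, 0.005]
force: [-3.2, -8.9, 4.8]
width: 0.008
```

```bash
cat > ed.py <<'E'
from bal import *
def edge(d,v=True):
    P=cloud(d).reshape(-1,3); D=np.c_[(P[:,:2]-O)@W*1000,P[:,2]*1000]
    q=D[(D[:,0]>-75)&(D[:,0]<90)&(D[:,1]<-87.5)&(D[:,1]>-125)&(D[:,2]>214)&(D[:,2]<226)]
    X=[];Y=[];Z=[]
    for a in np.arange(-75,90,5):
        m=(q[:,0]>=a)&(q[:,0]<a+5)
        if m.sum()>4: X.append(a+2.5); Y.append(q[m,1].min()); Z.append(np.median(q[m,2]))
    p=np.polyfit(X,Y,1); r=np.array(Y)-np.polyval(p,X); k=abs(r)<1; p=np.polyfit(np.array(X)[k],np.array(Y)[k],1)
    print('outer edge: opening deg',np.degrees(np.arctan(p[0])).round(2),'y at x=-80',np.polyval(p,-80).round(2),'(shut: -96.5)',k.sum(),min(X),max(X))
E
python3 -W ignore - <<'E'
from ed import *
from doorst import door
o=arm.observe(); print(yawnow(),o['clock'],o['force'],(W.T@(o['position'][:2]-O)*1000).round(1))
d=snap('wrist','w13'); edge(d); door(d); edge(dict(np.load('w12.npz'))); edge(dict(np.load('w11.npz')))
E
```

```text
(np.float64(-97.80842470372308), array([0.5563, 0.0849, 0.1952]), array([-0.002, -0.006, -1.   ])) 17.95 [-3.23466468 -8.88990775  4.81108465] [ -43.2 -112.9]
outer edge: opening deg -0.32 y at x=-80 -94.4 (shut: -96.5) 6 -32.5 67.5
n 3378 opening deg median 1.26 r range 38.0 142.0 z near/far [np.float64(222.6), np.float64(222.3), np.float64(221.7), np.float64(220.2), np.float64(220.1), np.float64(nan)]
outer edge: opening deg -0.01 y at x=-80 -95.5 (shut: -96.5) 6 -32.5 67.5
outer edge: opening deg 4.94 y at x=-80 -111.79 (shut: -96.5) 7 -27.5 67.5
```

The door is stopped at 9 N with no further motion, so it looks shut. I back off and rise, then check.

Call:
play_rows(
  motion=[
    [-1, 10, 0, 0, 0, 0, 0],
    [-1, 30, 0, 0, 0, 0, 0],
    [-1, 45, 0, 0, 0, 0, 0],
    [-1, 45, 0, -40, 0, 0, 0],
    [-1, 45, 0, -85, 0, 0, 0],
    [-1, 45, 20, -110, 0, 0, 0],
    [-1, 45, 60, -110, 0, 0, 0],
    [-1, 45, 60, -110, 0, 0, 0],
    [-1, 45, 60, -110, 0, 0, 0],
  ],
)

```text
clock: 18.9
position: [0.4906, 0.049, 0.3059]
ee_rot: [2.063, -2.364, 0.006]
force: [1.1, -0.1, -0.5]
width: 0.002
```

```bash
python3 -W ignore - <<'E'
from ed import *
o=arm.observe(); print(yawnow(),o['clock'],o['force'],(W.T@(o['position'][:2]-O)*1000).round(1))
d=snap('wrist','w14'); edge(d)
P=cloud(d).reshape(-1,3); q=P[(P[:,2]>.243)&(P[:,2]<.256)]; q=q[np.hypot(q[:,0]-.4788,q[:,1]-.0993)<.04]
print('knob bal',(((q[:,:2].min(0)+q[:,:2].max(0))/2-O)@W*1000).round(1) if len(q) else None,len(q))
edge(snap('scene','s14'))
cv2.imwrite('pics/c14.png',d['img'])
plan([*bw(-156,-109),.30],-97.66); plan([*bw(-156,-109),.229],-97.66)
E
```

```text
(np.float64(-97.78798959770427), array([0.4906, 0.049 , 0.3059]), array([-0.   , -0.006, -1.   ])) 18.9 [ 1.06515547 -0.13177099 -0.53558815] [-103.6 -157.3]
outer edge: opening deg 0.5 y at x=-80 -97.63 (shut: -96.5) 23 -72.5 37.5
knob bal [-118.3 -109.3] 28
outer edge: opening deg -0.98 y at x=-80 -91.29 (shut: -96.5) 3 52.5 87.5
rows [-48.2  53.5   5.2] [ 0.0003 -0.0058 -0.003 ]
rows [-48.6  53.5  76.2] [ 0.0003 -0.0058 -0.003 ]
```

View pics/c14.png

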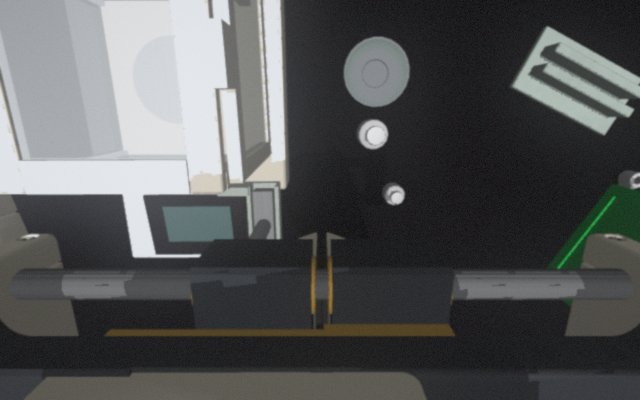

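The door reads shut within the measuring error (about 0.5°). Next I go behind the knob.

Call:
play_rows(
  motion=[
    [-1, -10, 30, 0, 0, 0, 0],
    [-1, -35, 53, 4, 0, -0.005, 0],
    [-1, -48, 53, 8, 0, -0.006, 0],
    [-1, -48, 53, 30, 0, -0.006, 0],
    [-1, -48, 53, 55, 0, -0.006, 0],
    [-1, -48, 53, 72, 0, -0.006, 0],
    [-1, -48, 53, 76, 0, -0.006, 0],
    [-1, -48, 53, 76, 0, -0.006, 0],
  ],
)

```text
clock: 19.8
position: [0.4459, 0.103, 0.2286]
ee_rot: [2.063, -2.367, -0.002]
force: [-0.0, 0.5, 0.7]
width: 0.007
```

```bash
python3 -W ignore - <<'E'
from ed import *
o=arm.observe(); print(yawnow(),o['clock'],o['force'],(W.T@(o['position'][:2]-O)*1000).round(1))
for x in (-140,-125,-110): plan([*bw(x,-109),.229],-97.66)
E
```

```text
(np.float64(-97.8526627451913), array([0.4459, 0.103 , 0.2286]), array([-0.002, -0.   , -1.   ])) 19.8 [-0.01166108  0.45120321  0.70289557] [-155.  -109.7]
rows [ -0.8 -15.   -0.4] [ 0.0017 -0.0002 -0.0034]
rows [ -0.8 -30.   -0.5] [ 0.0017 -0.0002 -0.0034]
rows [ -0.9 -45.   -0.5] [ 0.0017 -0.0002 -0.0034]
```

Call:
play_rows(
  motion=[
    [-1, 0, -7, 0, 0, 0, 0],
    [-1, 0, -14, 0, 0, 0, 0],
    [-1, 0, -18, 0, 0, 0, 0],
    [-1, 0, -22, 0, 0, 0, 0],
    [-1, 0, -26, 0, 0, 0, 0],
    [-1, 0, -30, 0, 0, 0, 0],
    [-1, 0, -34, 0, 0, 0, 0],
    [-1, 0, -38, 0, 0, 0, 0],
    [-1, 0, -41, 0, 0, 0, 0],
    [-1, 0, -41, 0, 0, 0, 0],
  ],
)

```text
clock: 20.8
position: [0.487, 0.0973, 0.2285]
ee_rot: [2.063, -2.368, -0.002]
force: [-0.1, 0.2, 0.0]
width: 0.004
```

Call:
play_rows(
  motion=[
    [-1, 0, -2, 0, 0, 0, 0],
    [-1, 0, -4, 0, 0, 0, 0],
    [-1, 0, -5, 0, 0, 0, 0],
    [-1, 0, -5, 0, 0, 0, 0],
  ],
)

```text
clock: 21.2
position: [0.4902, 0.0969, 0.2282]
ee_rot: [2.062, -2.365, -0.005]
force: [-8.0, 0.8, 5.0]
width: 0.006
```

```bash
python3 -W ignore - <<'E'
from ed import *
o=arm.observe(); print(yawnow(),o['clock'],o['force'],(W.T@(o['position'][:2]-O)*1000).round(1))
E
```

```text
(np.float64(-97.82657761954147), array([0.4902, 0.0969, 0.2282]), array([-0.005, -0.   , -1.   ])) 21.2 [-7.97653499  0.80316554  4.95408879] [-110.3 -109.8]
```

Call:
play_rows(
  motion=[
    [-1, 0, -2, 0, 0, 0, 0],
    [-1, 0, -3, 0, 0, 0, 0],
    [-1, 0, -3, 0, 0, 0, 0],
  ],
)

```text
clock: 21.5
position: [0.4905, 0.0969, 0.228]
ee_rot: [2.061, -2.361, -0.01]
force: [-13.1, 0.3, 10.0]
width: 0.009
```

Call:
play_rows(
  motion=[
    [-1, 0, 15, 0, 0, 0, 0],
    [-1, 0, 30, 0, 0, 0, 0],
    [-1, 0, 30, -45, 0, 0, 0],
    [-1, 10, 30, -80, 0, 0, 0],
    [-1, 60, 30, -80, 0, 0, 0],
    [-1, 90, 10, -80, 0, 0, 0],
    [-1, 90, 0, -80, 0, 0, 0],
    [-1, 90, 0, -80, 0, 0, 0],
  ],
)

```text
clock: 22.3
position: [0.4799, 0.0071, 0.3082]
ee_rot: [2.058, -2.364, -0.009]
force: [0.2, 0.8, 0.7]
width: 0.004
```

```bash
python3 -W ignore - <<'E'
from ed import *
o=arm.observe(); print(yawnow(),o['clock'],o['force'],(W.T@(o['position'][:2]-O)*1000).round(1))
d=snap('wrist','w15'); edge(d); s=snap('scene','s15')
for n,f in (('wrist',d),('scene',s)):
    P=cloud(f).reshape(-1,3); q=P[(P[:,2]>.243)&(P[:,2]<.256)]; B=(q[:,:2]-O)@W*1000
    B=B[(B[:,0]>-150)&(B[:,0]<-60)&(abs(B[:,1]+109)<20)]
    print(n,'knob bal',((B.min(0)+B.max(0))/2).round(1) if len(B) else None,len(B))
cv2.imwrite('pics/c15.png',cv2.resize(d['img'][60:260,60:360],None,fx=2.6,fy=2.6,interpolation=cv2.INTER_CUBIC))
E
```

```text
(np.float64(-97.90175012927149), array([0.4799, 0.0071, 0.3082]), array([-0.009, -0.   , -1.   ])) 22.3 [0.20629226 0.78533954 0.70038872] [-108.6 -200.2]
outer edge: opening deg 0.54 y at x=-80 -97.95 (shut: -96.5) 22 -72.5 32.5
wrist knob bal [ -92.9 -109.2] 298
scene knob bal [ -93.5 -106.4] 14
```

View pics/c15.png

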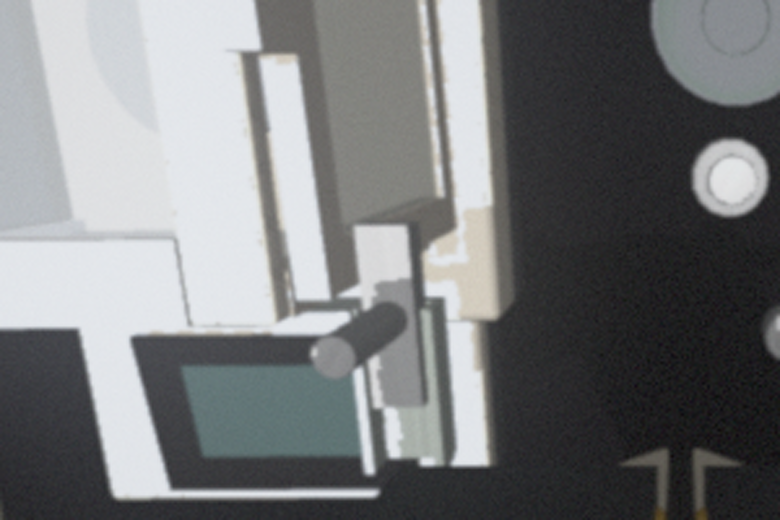

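```bash
python3 -W ignore - <<'E'
from bal import *
for f in ('w14','w15'):
    d=dict(np.load(f+'.npz')); P=cloud(d).reshape(-1,3); D=np.c_[(P[:,:2]-O)@W*1000,P[:,2]*1000]
    def line(q,fn):
        X=[];Y=[]
        for a in np.arange(-78,60,4):
            m=(q[:,0]>=a)&(q[:,0]<a+4)
            if m.sum()>3: X.append(a+2); Y.append(fn(q[m,1]))
        X,Y=np.array(X),np.array(Y)
        for _ in range(4): p=np.polyfit(X,Y,1); k=abs(Y-np.polyval(p,X))<.8; X,Y=X[k],Y[k]
        return np.degrees(np.arctan(p[0])).round(2),np.polyval(p,-80).round(2),len(X)
    roof=D[(D[:,2]>223.5)&(D[:,2]<232)&(D[:,1]>-88)&(D[:,1]<-60)]
    top=D[(D[:,2]>216)&(D[:,2]<223.4)&(D[:,1]<-87)&(D[:,1]>-105)]
    print(f,'roof edge(-85)',line(roof,np.min),'door inner(-86.5)',line(top,np.max),'outer(-96.5)',line(top,np.min))
    for lo in range(-80,60,20):
        m=top[(top[:,0]>lo)&(top[:,0]<lo+20)]; print(lo,len(m),np.percentile(m[:,1],[2,50,98]).round(1),np.median(m[:,2]).round(1)) if len(m) else 0
E
```

```text
w14 roof edge(-85) (np.float64(-0.08), np.float64(-84.65), 13) door inner(-86.5) (np.float64(1.09), np.float64(-87.6), 5) outer(-96.5) (np.float64(0.54), np.float64(-97.63), 30)
-80 384 [-97.5 -92.7 -87.5] 219.5
-60 414 [-97.3 -92.7 -87.4] 219.9
-40 451 [-97.  -92.4 -87.2] 220.5
-20 153 [-97.  -96.4 -87.3] 220.5
0 83 [-96.8 -96.4 -96. ] 219.8
20 339 [-96.5 -93.3 -87.3] 221.7
w15 roof edge(-85) (np.float64(-1.22), np.float64(-84.56), 5) door inner(-86.5) (np.float64(-4.05), np.float64(-85.81), 6) outer(-96.5) (np.float64(0.55), np.float64(-97.92), 28)
-80 400 [-97.6 -93.2 -87.6] 219.5
-60 434 [-97.4 -92.9 -87.5] 219.9
-40 494 [-97.3 -92.8 -87.3] 220.3
-20 200 [-97.2 -96.5 -87.7] 220.4
0 146 [-97.1 -96.4 -95.8] 219.9
20 275 [-96.8 -94.6 -87.3] 221.5
```

```bash
python3 -c "
from h import *
print(arm.observe()['clock'],arm.sign_off())"
```

```text
the job is handed in; nothing more can be done
22.4 None
```

The white door is hung on both pins, pushed shut and bolted, and I handed the job in at 22.4 s.

- **Lift and hang:** I gripped the door by its tab at 40 N and lifted it out of the stand. I lowered it over both pins while it stood 65° open. The upper knuckle's top read 0.2102 m; seated is 0.210 m. Then I let go, and it stayed open at about 65°.
- **Shutting:** I pushed the outer face until the door met a firm stop at about 9 N and did not move further.
- **Bolt:** I slid the knob about 29 mm until it met a stop at about 13 N. It then read x -93 mm in the balance's frame, and it had started at -122 mm.
- **Other things on the bench:** The moves were planned clear of them and I saw no unexpected contact force. I did not re-measure where they stand at the end.

**Disagreement:** the last camera readings put the shut door's free edge 1 to 1.5 mm outside its ideal plane, about 0.4 to 0.5° open. That is within the camera's 2 mm calibration error and the slack in the knuckles. The firm stop and the bolt sliding across the door both point to it being shut. I ended the job with the arm clear of everything.

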